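Contact check of a module on three sides

TASK

Check the aluminium module at the contact tester: hold each coloured stud in turn, first red, then yellow, then blue, squarely and centrally against the tester's sloping spring pin and gently push the pin fully home for half a second before backing off. Then stand the module upright in the green tray, let go of it, and leave the other things on the counter where they are.

Things in the scene. Friction and masses are not known exactly. Their poses are not given: they have to be found in the camera images.
- module: upright square aluminium case 50 x 50 mm, 110 mm high (top 3 mm: grey lid 46 mm square), 0.25 to 0.5 kg. Origin: centre of the underside, z up. Yellow stud on its +x side, red on +y, blue on -y, none on -x; bars of these colours along the lid's edges and high on those sides. Studs: flush discs 22 mm across, centred 36 mm above the underside
- red_stud (a point): centre of the red stud's face (module frame 0, 25, 36 mm)
- yellow_stud (a point): centre of the yellow stud's face (module frame 25, 0, 36 mm)
- blue_stud (a point): centre of the blue stud's face (module frame 0, -25, 36 mm)
- tester: contact tester, fixed: grey foot 100 x 100 x 12 mm, at its middle a post 22 mm across, 177 mm high, that carries the blue head. Origin: centre of the foot's underside, z up; the pin points towards its -x side (roughly to the robot) and 30 degrees downward
- test_head: the tester's blue head, a cylinder 42 mm across. Origin: centre of its front face, 163 mm above the counter; z points out along the pin (30 degrees below level, towards the robot), x slopes up and back towards the robot (60 degrees above level), y level. 21 to 51 mm behind the front face: a black block 50 mm wide (y) with a knob out to y = -47 mm
- contact_pin (a joint): spring pin on the head's z axis (flat copper tip 16 mm across) in a brass sleeve 24 mm across; sleeve clamped at an unknown setting, so the free tip stands 30 to 50 mm out from the head's origin, 20 mm beyond the sleeve. Value: m pressed in, 0 out, 0.006 fully home on a hard stop; takes 3 N to start, 5.4 N to push home
- tray: green tray fixed to the counter, 110 x 110 mm, 16 mm high, wall and floor 5 mm. Origin: centre of its underside
- tray_in (a point): centre of the tray's inner floor, 5 mm above the counter
- cutters_red: red-handled side cutters, 122 mm long, 11 mm high, lying flat; a bystander, origin at the middle of its underside
- remote: black remote control, 192 x 48 x 19 mm, lying flat; a bystander, origin at the middle of its underside
- jar: white jar with a lid, 56 mm across, 60 mm high; a bystander, origin at the middle of its underside
- black_tape: roll of black tape, 55 mm across, 19 mm high; a bystander, origin at the middle of its underside
- driver_blue: blue-handled screwdriver, 152 mm long, lying flat; a bystander, origin at the middle of its underside
Things that resemble listed ones, but are neither listed nor needed, are in the scene too. What is shaped like the module but orange is not meant.

How it is judged:
On the way, in this order (a step that is already met when the one before it is completed fails the run):
1. the red stud is held squarely against the pin, the pin fully home (value of joint contact_pin above 0.005 m and contact force between module and tester above 2 N and x of red_stud in the frame of test_head between -0.009 and 0.009 m and y of red_stud in the frame of test_head between -0.009 and 0.009 m and z of red_stud in the frame of test_head below 0.048 m and angle between the y axis of module and the z axis of test_head, either way round below 0.2 rad), for 0.3 s.
2. the yellow stud is held squarely against the pin, the pin fully home (value of joint contact_pin above 0.005 m and contact force between module and tester above 2 N and x of yellow_stud in the frame of test_head between -0.009 and 0.009 m and y of yellow_stud in the frame of test_head between -0.009 and 0.009 m and z of yellow_stud in the frame of test_head below 0.048 m and angle between the x axis of module and the z axis of test_head, either way round below 0.2 rad), for 0.3 s.
3. the blue stud is held squarely against the pin, the pin fully home (value of joint contact_pin above 0.005 m and contact force between module and tester above 2 N and x of blue_stud in the frame of test_head between -0.009 and 0.009 m and y of blue_stud in the frame of test_head between -0.009 and 0.009 m and z of blue_stud in the frame of test_head below 0.048 m and angle between the y axis of module and the z axis of test_head, either way round below 0.2 rad), for 0.3 s.
At the end, for the whole second after the job is handed in: the module stands upright (within 5 degrees) and at rest on the tray's floor, its middle within 35 mm of the tray's, with the tester's pin sprung out again (horizontal distance between module and tray_in below 0.035 m and z of module in the frame of tray_in below 0.004 m and angle between module's own z axis and vertical below 0.08 rad and height (world z) of red_stud above 0.03 m and linear speed of module below 0.02 m/s and value of joint contact_pin below 0.001 m); the robot touches nothing.
It fails at once if the tester is pushed with more than 25 N (contact force between anything else and tester above 25 N).
It fails at once if one of the other things on the counter is shifted by more than 30 mm (distance of any of cutters_red, remote, jar, black_tape, driver_blue from where it was at the start of the episode above 0.03 m).
It also fails if it takes over 72 s, if anything falls off the work surface, if the arm or the gripper's body presses on something with over 40 N, if the wrist force passes 120 N, or if a joint passes its speed limit or range.

ROBOT

A 7-joint arm with a two-finger parallel gripper is mounted at the origin on a cart in front of the work surface, level with it; the furniture and walls round the work are solid. World frame = base frame: x ahead of the robot, y to its left, z up, the work surface at z = 0. Lengths are in m, angles in rad, forces in N, time in s.
With the tool pointing down it reaches from about 0.4 to 0.85 m from the base axis. Payload 10.4 kg.
Tool frame: the origin (TCP) lies at the very end of the fingers, on their centre line; the grasp point (between the pads) lies 19 mm behind it (manip.grip_point_offset is the distance from the TCP to the grasp point, in m); z points along the fingers, y is the line along which they close (so a half turn about z gives the same grasp; the last joint's range is limited). The gripper opens to 85 mm and grips with 20 to 120 N. Pads are 22 mm wide; open, the fingers measure 114 mm over their backs; the gripper's body (76 mm by 85 mm) begins 54 mm behind the grasp point. The pads swing forward as they close: fully open they stand 13 mm farther back than shut.
Start: joints at [1.191, 0.332, -0.065, 1.46, 0.022, 1.35, -0.088], TCP at [0.218, -0.586, 0.231] pointing down, gripper open.
Joint ranges: [-2.6, 2.6], [-0.5, 2.12], [-1.47, 1.34], [0.16, 2.42], [-1.27, 4.41], [0.06, 2.06], [-2.6, 2.6]. Speed limits (rad/s): [2.22, 2.22, 2.79, 2.79, 3.14, 3.14, 3.14].

INTERFACE

Orientations are given as a unit quaternion [x, y, z, w].
In Python, from workcell import manip gives the robot as it stands. The module is installed in compiled form; this text tells all that it offers.
- The arm moves only by the tool step_arm, never from a script. Its argument "moves" is a list of rows, each a list of 7 numbers: the closure, from 0 (fully open) to 1 (shut), then the shift along the world's x, y, z in mm, then the turn, a rotation vector about the world's x, y, z in rad. In form: [[grip, tx, ty, tz, ax, ay, az], ...]. A call has 1 to 10 rows; each row is the pose to reach, as a shift and turn from the pose commanded when the call began; what a row does not reach only later rows make up. A row lasts 1/10 s, in which the tool goes at most 50 mm and 8.59 degrees, less where a joint would pass 70% of its speed; a pose out of reach is approached as far as the arm can. A call with a gripper value outside its range is refused whole. The fingers move at their own pace and stop on an object; "grip_force" is the grip in N (left out, the last holds). Time passes only in rows, so rows that repeat a pose let the fingers close. It gives the time, the measured TCP pose, the force, the opening and the grip force at its end, in the units of the state.
- manip.get_obs(): the state, without advancing time (a new reading comes with each control period).
- manip.camera(name): name is "scene" or "top" or "wrist"; returns a dict with "image" (400x640x3 uint8, blue, green, red), "K" (3x3 intrinsics, pixels), "rvec" (rotation vector, rad) and "tvec" (3), from world to camera coordinates, as OpenCV has them; the wrist camera has in their place "mount" (4x4, takes a point from camera to tool coordinates, whose origin is the TCP and whose axes are the flange's). Camera axes: x right, y down, z forward; pixel columns grow to the right and rows downward; lengths in m; the calibration is good to about 2 mm. A picture is of the moment at which its call begins: read the wrist's pose just before it. There is no depth.
- manip.hand_in(): hands the job in; it is judged then, once.
The state is a dict: "clock": time; "joint_pos": joint angles; "joint_velocities": joint speeds; "tau": joint torques, N m; "position": TCP position; "ee_rot": TCP orientation; "ft_force": force on the tool from outside, world axes, zero at the start; "torque": the same for the moment, N m; "grip_width": opening from 0.0 (shut) to 1.0 (fully open); "grasp_force": force on a finger pad.
Only numpy, scipy, OpenCV 4.12 (cv2) and the standard library are available. Lean on these libraries where they do the work, as an engineer would, in place of code of your own. Each camera call takes 0.05 s, during which the arm holds its last target. There are 200 camera calls.

## Working session

There is one attempt and no reset: what is moved stays moved. The work goes in short steps, Python scripts to look and compute and a tool call to move; the robot and the scene stay as the last step left them, time stands still between calls to the robot, and variables do not carry over. Pictures are saved under pics/ and viewed, at most 10 in all, crops included, and the job is handed in when it is done.

Besides the shell and the picture viewer there is one more tool, called by a JSON object that holds its "op" and its "data". step_arm: Moves the arm, as the interface text tells. Its arguments: {"type":"object","properties":{"moves":{"type":"array","items":{"type":"array","items":{"type":"number"}}},"grip_force":{"type":"number"}},"required":["moves"]}

```bash
mkdir -p pics; cat > h.py <<'E'
import numpy as np, cv2
from scipy.spatial.transform import Rotation as R
from workcell import manip
def save(c,name,crop=None,s=1):
    im=c["image"]
    if crop: x0,y0,x1,y1=crop; im=im[y0:y1,x0:x1]
    cv2.imwrite("pics/"+name,cv2.resize(im,None,fx=s,fy=s,interpolation=cv2.INTER_CUBIC))
def ray(c,u,v):
    Rm=cv2.Rodrigues(np.array(c["rvec"],float))[0]; t=np.array(c["tvec"],float).ravel()
    return -Rm.T@t, Rm.T@np.linalg.inv(c["K"])@[u,v,1]
def atz(c,u,v,z):
    o,d=ray(c,u,v); return o+d*(z-o[2])/d[2]
def proj(c,P):
    return cv2.projectPoints(np.array(P,float).reshape(-1,3),np.array(c["rvec"],float),np.array(c["tvec"],float),np.array(c["K"],float),None)[0].reshape(-1,2)
E
python3 - <<'E'
from h import *
import pickle
print(manip.get_obs(), manip.grip_point_offset)
d={}
for n in("scene","top"):
    c=manip.camera(n); save(c,n+".png",s=1.25); d[n]=c; print(n,ray(c,320,200),c["K"])
pickle.dump(d,open("c.pkl","wb"))
E
```

```text
{'clock': 0.0, 'joint_pos': array([ 1.19140219,  0.33284776, -0.06471009,  1.46095085,  0.02155968,
        1.34989094, -0.08846825]), 'joint_velocities': array([ 3.36411662e-04,  1.57571692e-03,  2.14149725e-04, -1.42771666e-04,
        5.39754867e-05,  1.25621924e-04,  8.94080800e-05]), 'tau': array([-7.41400399e-04, -6.25453949e+01,  4.84551047e-02, -3.91606092e+01,
        1.62131398e-02,  1.00142491e-02,  1.13292663e-05]), 'position': array([ 0.21817619, -0.58527933,  0.23052645]), 'ee_rot': array([ 9.84124402e-01,  1.77478646e-01, -1.35958859e-04, -6.88496576e-04]), 'ft_force': array([ 0.49579558, -0.28541626, -0.27688085]), 'torque': array([-0.07027344, -0.01219336, -0.02615223]), 'grasp_force': 0.0, 'grip_width': 1.0004116588344956} 0.0187
scene (array([ 0.12477606, -1.0040475 ,  0.85385465]), array([ 0.29728157,  0.78721947, -0.54031281])) [[380.72805564   0.         320.1976256 ]
 [  0.         380.72805564 202.03205489]
 [  0.           0.           1.        ]]
top (array([0.19210669, 0.15085652, 1.53839664]), array([ 0.21229269, -0.07382999, -0.97449435])) [[492.00881978   0.         315.20444029]
 [  0.         492.00881978 196.08560727]
 [  0.           0.           1.        ]]
```

View pics/scene.png

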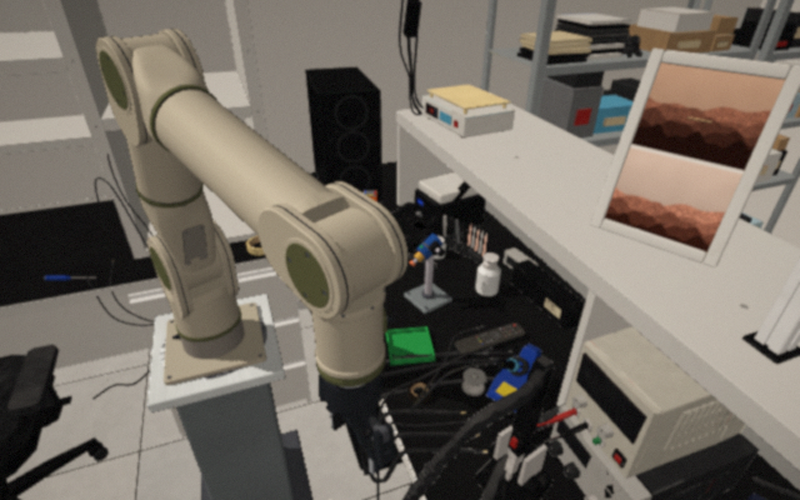

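View pics/top.png

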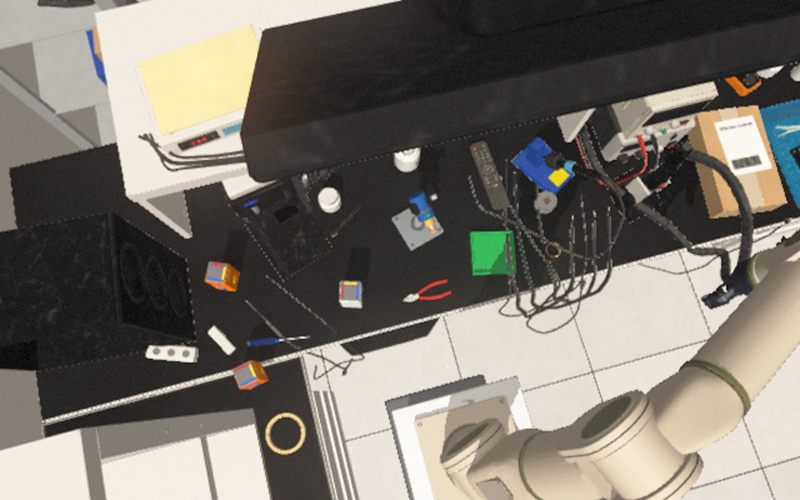

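Scene view (800x500 px): tester at about (430,275), tray (410,345), jar (487,275), remote (490,338); the module is hidden behind the arm. In the top view, module-shaped candidates are (350,293), which is aluminium grey, and (222,277) and (251,375), which are orange. The grey one fits. I'll confirm it in an enlarged crop together with the tester and tray.

```bash
python3 - <<'E'
from h import *
import pickle
d=pickle.load(open("c.pkl","rb")); c=d["top"]
im=c["image"]
f=lambda x0,y0,w,h,s:cv2.resize(im[y0:y0+h,x0:x0+w],None,fx=s,fy=s,interpolation=cv2.INTER_CUBIC)
a=f(255,210,50,50,8); b=f(305,145,50,60,8)
a=cv2.copyMakeBorder(a,0,80,0,0,cv2.BORDER_CONSTANT)
cv2.imwrite("pics/crop.png",np.hstack([a,b]))
for n,(u,v,z) in dict(mod=(350,293,.11),foot=(417,228,.012),tray=(492,253,.016),jar=(330,197,.06),jar2=(407,160,.06),cut=(430,292,0),remote=(487,175,.019),tape=(545,203,.019),drv=(278,341,.01),o1=(222,277,.1),edgeL=(200,380,0),edgeR=(600,282,0)).items(): print(n,atz(c,u/1.25,v/1.25,z).round(3))
g=im.astype(int); m=((g[...,1]>g[...,2]+50)&(g[...,1]>g[...,0]+40)).astype(np.uint8)
cs=max(cv2.findContours(m,0,2)[0],key=cv2.contourArea); r=cv2.boxPoints(cv2.minAreaRect(cs)); print([atz(c,*p,.016)[:2].round(3) for p in r], np.mean([atz(c,*p,.016) for p in r],0))
E
```

```text
mod [0.434 0.183 0.11 ]
foot [ 0.569 -0.022  0.012]
tray [ 0.456 -0.188  0.016]
jar [0.692 0.173 0.06 ]
jar2 [ 0.737 -0.04   0.06 ]
cut [ 0.403 -0.011  0.   ]
remote [ 0.659 -0.236  0.019]
tape [ 0.547 -0.359  0.019]
drv [0.38  0.385 0.01 ]
o1 [0.55  0.467 0.1  ]
edgeL [0.338 0.59  0.   ]
edgeR [ 0.316 -0.435  0.   ]
[array([ 0.525, -0.149]), array([ 0.502, -0.26 ]), array([ 0.393, -0.231]), array([ 0.416, -0.122])] [ 0.45914422 -0.19039124  0.016     ]
```

View pics/crop.png

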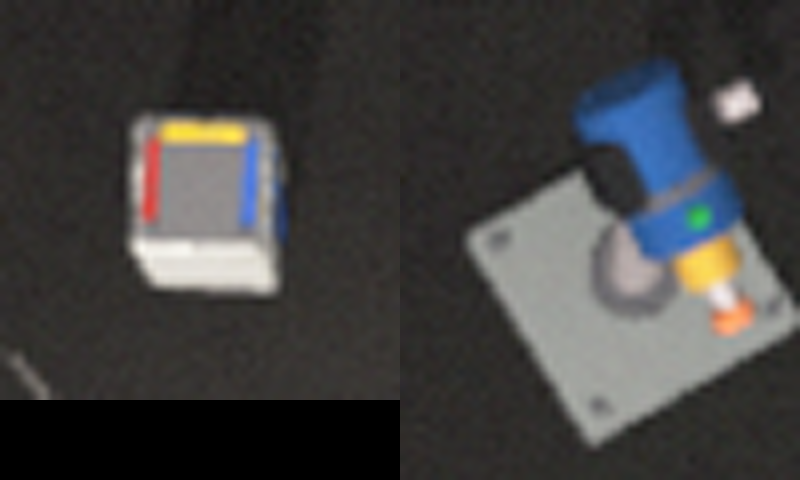

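Left crop: the aluminium module, with lid corners at about (133,118), (272,118), (275,237), (133,240). Its yellow bar is on the far side (+x), red on the left, blue on the right, so this is the one meant. Right crop: the foot's corners at (468,238), (592,445), (800,320), and the copper tip at (733,318).

```bash
python3 - <<'E'
from h import *
import pickle
from scipy.optimize import least_squares as ls
c=pickle.load(open("c.pkl","rb"))["top"]
px=lambda U,V,x0,y0:np.array([(U+.5)/8-.5+x0,(V+.5)/8-.5+y0])
foot=np.array([px(U-400,V,305,145) for U,V in[(468,238),(592,445),(800,320)]])
P=np.array([atz(c,*p,.012) for p in foot]); print(P.round(4))
def rot(a): return np.array([[np.cos(a),-np.sin(a)],[np.sin(a),np.cos(a)]])
L=np.array([[.05,.05],[-.05,.05],[-.05,-.05]])
f=lambda q:(proj(c,np.c_[L@rot(q[2]).T+q[:2],[.012]*3])-foot).ravel()
s=ls(f,[.57,-.02,-.2]); print("foot",s.x,s.cost)
tip=px(333,318,305,145)
for L0 in(.03,.04,.05):
  print(L0,atz(c,*tip,.163-.5*L0))
print("headfront near",atz(c,*px(295,222,305,145),.163))
lid=np.array([px(U,V,255,210) for U,V in[(133,118),(272,118),(275,237),(133,240)]])
M=np.array([[.025,.025],[.025,-.025],[-.025,-.025],[-.025,.025]])
f=lambda q:(proj(c,np.c_[M@rot(q[2]).T+q[:2],[.107]*4])-lid).ravel()
s=ls(f,[.43,.18,0]); print("mod",s.x,s.cost)
E
```

```text
[[ 0.6124  0.0347  0.012 ]
 [ 0.517   0.009   0.012 ]
 [ 0.5452 -0.0852  0.012 ]]
foot [ 0.57880947 -0.02533893  0.2757054 ] 0.38116347009950785
0.03 [ 0.52076789 -0.04073399  0.148     ]
0.04 [ 0.52194979 -0.04142297  0.143     ]
0.05 [ 0.52313169 -0.04211195  0.138     ]
headfront near [ 0.55549429 -0.03514152  0.163     ]
mod [ 0.44156803  0.18109009 -0.24031834] 1.7558087703275924
```

{"op": "step_arm", "data": {"moves": [[0, 0, 0, 150, 0, 0, 0], [0, 0, 0, 150, 0, 0, 0], [0, 0, 0, 150, 0, 0, 0], [0, 230, 300, 150, 0, 0, 0.4], [0, 230, 300, 150, 0, 0, 0.4], [0, 230, 300, 150, 0, 0, 0.4], [0, 230, 300, 150, 0, 0, 0.4], [0, 230, 300, 150, 0, 0, 0.4], [0, 230, 300, 150, 0, 0, 0.4], [0, 230, 300, 150, 0, 0, 0.4]]}}

```text
clock: 1.1
position: [0.432, -0.306, 0.3812]
ee_rot: [0.929, 0.369, -0.0, 0.0]
ft_force: [0.2, -1.2, -0.1]
grip_width: 0.997
grasp_force: 0.0
```

{"op": "step_arm", "data": {"moves": [[0, -40, 340, 0, 0, 0, 0.57], [0, -40, 340, 0, 0, 0, 0.57], [0, -40, 340, 0, 0, 0, 0.57], [0, -40, 340, 0, 0, 0, 0.57], [0, -40, 340, 0, 0, 0, 0.57], [0, -40, 340, 0, 0, 0, 0.57], [0, -40, 340, 0, 0, 0, 0.57], [0, -40, 340, 0, 0, 0, 0.57], [0, -40, 340, 0, 0, 0, 0.57], [0, -40, 340, 0, 0, 0, 0.57]]}}

```text
clock: 2.1
position: [0.3913, 0.031, 0.3811]
ee_rot: [0.788, 0.615, -0.0, -0.0]
ft_force: [-0.1, -0.0, -0.5]
grip_width: 1.002
grasp_force: 0.0
```

```bash
cat >> h.py <<'E'
def wcam():
    o=manip.get_obs(); c=manip.camera("wrist")
    T=np.eye(4); T[:3,:3]=R.from_quat(o["ee_rot"]).as_matrix(); T[:3,3]=o["position"]
    W=np.linalg.inv(T@np.array(c["mount"])); c["rvec"]=cv2.Rodrigues(W[:3,:3])[0]; c["tvec"]=W[:3,3]; return o,c
E
python3 - <<'E'
from h import *
import pickle
o,c=wcam(); save(c,"w1.png",s=1.25); pickle.dump(c,open("w1.pkl","wb"))
print(o["clock"],o["position"],R.from_quat(o["ee_rot"]).as_matrix().round(3),o["joint_pos"].round(3),np.array(c["mount"]).round(3))
E
```

```text
2.1 [0.39130003 0.03096974 0.38110381] [[ 0.243  0.97  -0.   ]
 [ 0.97  -0.243  0.   ]
 [-0.    -0.    -1.   ]] [ 0.632 -0.237 -0.658  1.705 -0.145  1.626 -0.266] [[ 0.    -0.953 -0.304  0.077]
 [ 1.     0.     0.001 -0.001]
 [-0.    -0.304  0.953 -0.143]
 [ 0.     0.     0.     1.   ]]
```

View pics/w1.png

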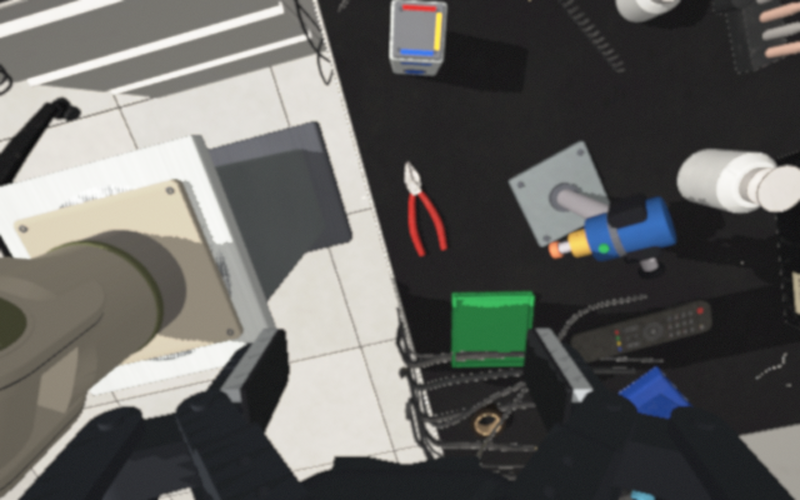

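Wrist view: module lid at about (391–446, 2–60), foot corners (510,182), (583,142), (543,246), copper tip (555,250), tray corners (452,293), (535,292), (533,367), (452,366), cutters at (425,210).

```bash
python3 - <<'E'
from h import *
import pickle
w=pickle.load(open("w1.pkl","rb")); t=pickle.load(open("c.pkl","rb"))["top"]; s=pickle.load(open("c.pkl","rb"))["scene"]
k=lambda U,V:(U/1.25,V/1.25)
for p in[(510,182),(583,142),(543,246)]: print("foot",atz(w,*k(*p),.012).round(4))
q=[(452,293),(535,292),(533,367),(452,366)]; T=[atz(w,*k(*p),.016) for p in q]; print("tray",np.mean(T,0),np.round(T,3)[:,:2])
q=[(391,2),(446,2),(443,60),(391,58)]; T=[atz(w,*k(*p),.107) for p in q]; print("mod",np.mean(T,0),np.round(T,3)[:,:2])
def tri(*rs):
    A=0;b=0
    for o,d in rs:
        d=d/np.linalg.norm(d); M=np.eye(3)-np.outer(d,d); A=A+M; b=b+M@o
    x=np.linalg.solve(A,b); return x,[np.linalg.norm((np.eye(3)-np.outer(d,d)/(d@d))@(x-o)) for o,d in rs]
tw=ray(w,*k(555,250)); tt=ray(t,(333.5)/8-.5+305,(318.5)/8-.5+145)
# copper pixels automatically in wrist and scene
for n,c,box in(("w",w,(430,185,460,215)),("t",t,(335,170,360,195)),("s",s,(318,195,345,218))):
    g=c["image"].astype(int); m=(g[...,2]>g[...,1]*1.35)&(g[...,1]>g[...,0]*1.1)&(g[...,2]>120)
    z=np.zeros_like(m); z[box[1]:box[3],box[0]:box[2]]=1; v,u=np.nonzero(m&z); print(n,len(u),u.mean(),v.mean(),u.min(),u.max(),v.min(),v.max())
    if n=="w": a=ray(c,u.mean(),v.mean())
    if n=="t": b=ray(c,u.mean(),v.mean())
print(tri(tw,tt),tri(a,b))
E
```

```text
foot [0.519  0.0078 0.012 ]
foot [0.6131 0.0339 0.012 ]
foot [ 0.5471 -0.0853  0.012 ]
tray [ 0.46074963 -0.18924692  0.016     ] [[ 0.417 -0.12 ]
 [ 0.526 -0.146]
 [ 0.506 -0.261]
 [ 0.393 -0.231]]
mod [0.4398049  0.18221048 0.107     ] [[0.422 0.211]
 [0.47  0.199]
 [0.457 0.153]
 [0.41  0.166]]
w 105 443.37142857142857 199.8095238095238 439 449 193 206
t 15 346.26666666666665 184.33333333333334 344 348 182 186
s 15 330.8666666666667 208.4 328 336 204 211
(array([ 0.52039116, -0.04038916,  0.15026969]), [np.float64(0.00015975249290277742), np.float64(0.00015975249290272489)]) (array([ 0.52071874, -0.04101896,  0.14749917]), [np.float64(4.7426794271537114e-05), np.float64(4.7426794271538056e-05)])
```

{"op": "step_arm", "data": {"moves": [[0, 49, 150, -150, 0, 0, 0], [0, 49, 150, -150, 0, 0, 0], [0, 49, 150, -150, 0, 0, 0], [0, 49, 150, -150, 0, 0, 0], [0, 49, 150, -150, 0, 0, 0], [0, 49, 150, -150, 0, 0, 0], [0, 49, 150, -150, 0, 0, 0], [0, 49, 150, -150, 0, 0, 0], [0, 49, 150, -150, 0, 0, 0]]}}

```text
clock: 3.05
position: [0.4409, 0.181, 0.2322]
ee_rot: [0.789, 0.615, 0.001, 0.001]
ft_force: [1.0, -0.0, 0.0]
grip_width: 0.999
grasp_force: 0.0
```

{"op": "step_arm", "data": {"moves": [[0, 0, 0, -60, 0, 0, 0], [0, 0, 0, -120, 0, 0, 0], [0, 0, 0, -174, 0, 0, 0], [0, 0, 0, -174, 0, 0, 0], [0, 0, 0, -174, 0, 0, 0], [0, 0, 0, -174, 0, 0, 0]]}}

```text
clock: 3.65
position: [0.441, 0.1821, 0.0586]
ee_rot: [0.788, 0.616, 0.0, 0.0]
ft_force: [0.1, 0.2, 0.5]
grip_width: 0.997
grasp_force: 0.0
```

{"op": "step_arm", "data": {"moves": [[1, 0, 0, 0, 0, 0, 0], [1, 0, 0, 0, 0, 0, 0], [1, 0, 0, 0, 0, 0, 0], [1, 0, 0, 0, 0, 0, 0], [1, 0, 0, 0, 0, 0, 0], [1, 0, 0, 0, 0, 0, 0], [1, 0, 0, 0, 0, 0, 0], [1, 0, 0, 0, 0, 0, 0]], "grip_force": 90}}

```text
clock: 4.45
position: [0.4412, 0.1823, 0.059]
ee_rot: [0.788, 0.616, 0.001, 0.001]
ft_force: [-3.5, -2.3, 13.4]
grip_width: 0.583
grasp_force: 90.1
```

{"op": "step_arm", "data": {"moves": [[1, 0, 0, 50, 0, 0, 0], [1, 0, 0, 100, 0, 0, 0], [1, 0, 0, 150, 0, 0, 0], [1, 0, 0, 200, 0, 0, 0], [1, 0, 0, 240, 0, 0, 0], [1, 0, 0, 240, 0, 0, 0], [1, 0, 0, 240, 0, 0, 0]]}}

```text
clock: 5.15
position: [0.4404, 0.1821, 0.2977]
ee_rot: [0.788, 0.616, 0.0, 0.001]
ft_force: [-0.6, -1.3, -3.8]
grip_width: 0.574
grasp_force: 94.5
```

```bash
cat >> h.py <<'E'
psi=.272; TIP=np.array([.5212,-.0416,.148]); TO=np.array([0,0,.0587])
n=np.array([np.cos(psi)*.866,np.sin(psi)*.866,.5]); up=np.array([-np.cos(psi)*.5,-np.sin(psi)*.5,.866])
hy=np.cross(up,n)
ST=dict(red=[0,.025,.036],yellow=[.025,0,.036],blue=[0,-.025,.036])
MT=np.array([[0,1,0],[1,0,0],[0,0,-1.]])  # module axes rows in tool
def Rmod(st):
    x={"red":np.cross(n,up),"yellow":n,"blue":np.cross(-n,up)}[st]
    return np.c_[x,np.cross(up,x),up]
def goal(st,so,tip=TIP):
    Rm=Rmod(st); org=tip-so*n-Rm@np.array(ST[st]); Rt=Rm@MT
    return org-Rt@TO,Rt
def delta(st,so):
    o=manip.get_obs(); p,Rt=goal(st,so); R0=R.from_quat(o["ee_rot"]).as_matrix()
    print(st,so,"tcp",p.round(4),"move mm",((p-o["position"])*1e3).round(1),"rot",R.from_matrix(Rt@R0.T).as_rotvec().round(3))
def studerr(st):
    o=manip.get_obs(); Rt=R.from_quat(o["ee_rot"]).as_matrix(); Rm=Rt@MT.T
    P=o["position"]+Rt@TO+Rm@np.array(ST[st]); e=P-TIP
    print("stud rel tip: n %.1f up %.1f side %.1f mm"%tuple(1e3*np.array([e@n,e@up,e@hy])),"F along n %.1f"%(np.array(o["ft_force"])@n),o["ft_force"].round(1),o["joint_pos"].round(2),o["clock"])
    a=dict(red=Rm[:,1],yellow=Rm[:,0],blue=-Rm[:,1])[st]; print("ang",np.degrees(np.arccos(a@n)).round(2))
E
python3 - <<'E'
from h import *
delta("red",.08);delta("red",.02);print(manip.get_obs()["joint_pos"].round(2))
for s in("yellow","blue"): print(goal(s,.08)[0])
E
```

```text
red 0.08 tcp [ 0.4227 -0.0691  0.1152] move mm [ -17.7 -251.2 -182.6] rot [ 0.394 -0.381 -1.029]
red 0.02 tcp [ 0.4727 -0.0551  0.1452] move mm [  32.4 -237.2 -152.6] rot [ 0.394 -0.381 -1.029]
[ 0.52  0.03 -1.01  1.69  0.03  1.44 -0.73]
[ 0.42268027 -0.06907839  0.1151582 ]
[ 0.42268119 -0.06907813  0.11515875]
```

{"op": "step_arm", "data": {"moves": [[1, -20, -250, -60, 0.394, -0.381, -1.029], [1, -20, -250, -60, 0.394, -0.381, -1.029], [1, -20, -250, -60, 0.394, -0.381, -1.029], [1, -20, -250, -60, 0.394, -0.381, -1.029], [1, -20, -250, -60, 0.394, -0.381, -1.029], [1, -20, -250, -60, 0.394, -0.381, -1.029], [1, -20, -250, -60, 0.394, -0.381, -1.029], [1, -20, -250, -60, 0.394, -0.381, -1.029], [1, -20, -250, -60, 0.394, -0.381, -1.029], [1, -20, -250, -60, 0.394, -0.381, -1.029]]}}

```text
clock: 6.15
position: [0.4195, -0.0677, 0.2362]
ee_rot: [0.957, 0.133, 0.255, -0.036]
ft_force: [0.8, 1.0, -2.3]
grip_width: 0.575
grasp_force: 94.4
```

```bash
python3 - <<'E'
from h import *
studerr("red");delta("red",.08);delta("red",.02)
E
```

```text
stud rel tip: n -21.8 up 106.1 side 2.3 mm F along n -0.2 [ 0.8  1.  -2.3] [ 0.87 -0.46 -0.45  2.27 -0.65  0.97 -0.59] 6.15
ang 0.45
red 0.08 tcp [ 0.4227 -0.0691  0.1152] move mm [   3.1   -1.4 -121.1] rot [ 0.    -0.003 -0.004]
red 0.02 tcp [ 0.4727 -0.0551  0.1452] move mm [ 53.2  12.6 -91.1] rot [ 0.    -0.003 -0.004]
```

{"op": "step_arm", "data": {"moves": [[1, 15, 2, -48, 0, -0.003, -0.004], [1, 30, 7, -80, 0, -0.003, -0.004], [1, 45, 10, -96, 0, -0.003, -0.004], [1, 45, 10, -96, 0, -0.003, -0.004], [1, 45, 10, -96, 0, -0.003, -0.004], [1, 45, 10, -96, 0, -0.003, -0.004], [1, 45, 10, -96, 0, -0.003, -0.004]]}}

```text
clock: 6.85
position: [0.4655, -0.0583, 0.1423]
ee_rot: [0.957, 0.13, 0.258, -0.034]
ft_force: [-0.8, -0.8, -2.7]
grip_width: 0.578
grasp_force: 94.0
```

```bash
python3 - <<'E'
from h import *
studerr("red");delta("red",.01)
o,c=wcam(); t=manip.camera("scene")
save(t,"s2.png",(290,150,390,240),8)
E
```

```text
stud rel tip: n -28.1 up 1.5 side -1.3 mm F along n -2.2 [-0.8 -0.8 -2.7] [ 0.85 -0.23 -0.59  2.33 -0.67  0.64 -0.59] 6.85
ang 0.45
red 0.01 tcp [ 0.4811 -0.0528  0.1502] move mm [15.6  5.6  7.9] rot [0.    0.004 0.003]
```

View pics/s2.png

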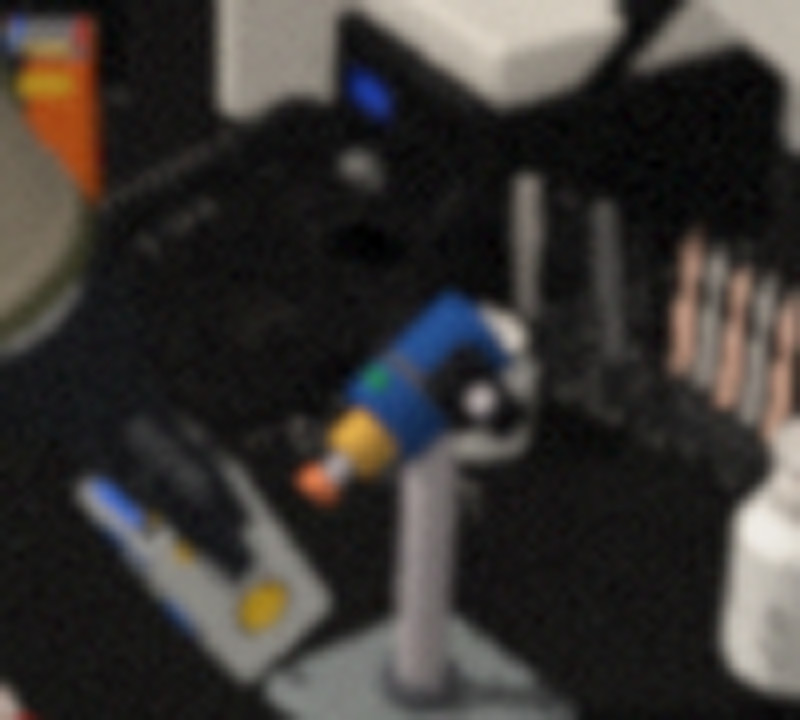

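Scene crop: the module is held tilted in front of the pin, with the yellow stud at (263,607) and the copper tip at (318,484), its front at about (309,490). I'll compare these with what the model predicts.

```bash
python3 - <<'E'
from h import *
import pickle
s=manip.camera("scene")
o=manip.get_obs(); Rt=R.from_quat(o["ee_rot"]).as_matrix(); Rm=Rt@MT.T; org=o["position"]+Rt@TO
C=lambda P:((proj(s,P)-[290,150]+.5)*8-.5).round(0)
print("tip,sleeve",C([TIP,TIP+.02*n]),"studs y",C(org+Rm@ST["yellow"]))
print("n 10mm, up 10mm, px",C([TIP,TIP+.01*n,TIP+.01*up,TIP+.01*hy]))
print("corner",C([org+Rm@[.025,.025,0],org+Rm@[.025,-.025,0]]))
studerr("red")
E
```

```text
tip,sleeve [[317. 481.]
 [351. 448.]] studs y [[262. 601.]]
n 10mm, up 10mm, px [[317. 481.]
 [334. 464.]
 [308. 468.]
 [303. 470.]]
corner [[340. 604.]
 [254. 690.]]
stud rel tip: n -28.4 up 1.3 side -1.1 mm F along n -0.8 [ 0.6 -0.4 -2.5] [ 0.85 -0.23 -0.59  2.33 -0.67  0.64 -0.59] 7.0
ang 0.45
```

{"op": "step_arm", "data": {"moves": [[1, 8.6, 3.5, 4, 0, 0.004, 0.003], [1, 17, 5.9, 8.9, 0, 0.004, 0.003], [1, 17, 5.9, 8.9, 0, 0.004, 0.003], [1, 17, 5.9, 8.9, 0, 0.004, 0.003], [1, 17, 5.9, 8.9, 0, 0.004, 0.003]]}}

```text
clock: 7.5
position: [0.4818, -0.0521, 0.1499]
ee_rot: [0.957, 0.131, 0.256, -0.036]
ft_force: [-0.1, 0.7, -2.2]
grip_width: 0.581
grasp_force: 94.1
```

```bash
python3 - <<'E'
from h import *
studerr("red")
E
```

```text
stud rel tip: n -9.4 up -0.7 side 0.5 mm F along n -1.0 [-0.1  0.7 -2.2] [ 0.86 -0.2  -0.62  2.28 -0.62  0.64 -0.65] 7.5
ang 0.39
```

{"op": "step_arm", "data": {"moves": [[1, 1, 0.3, 0.6, 0, 0, 0], [1, 2, 0.6, 1.2, 0, 0, 0], [1, 3.3, 0.9, 2, 0, 0, 0], [1, 3.3, 0.9, 2, 0, 0, 0], [1, 3.3, 0.9, 2, 0, 0, 0]]}}

```text
clock: 8.0
position: [0.4856, -0.0511, 0.1522]
ee_rot: [0.957, 0.131, 0.256, -0.036]
ft_force: [-0.0, 0.3, -2.9]
grip_width: 0.578
grasp_force: 94.1
```

```bash
python3 - <<'E'
from h import *
studerr("red")
E
```

```text
stud rel tip: n -4.8 up -0.6 side 0.5 mm F along n -1.4 [-0.   0.3 -2.9] [ 0.86 -0.2  -0.63  2.27 -0.61  0.64 -0.66] 8.0
ang 0.39
```

{"op": "step_arm", "data": {"moves": [[1, 0.8, 0.2, 0.5, 0, 0, 0], [1, 1.7, 0.5, 1, 0, 0, 0], [1, 1.7, 0.5, 1, 0, 0, 0], [1, 1.7, 0.5, 1, 0, 0, 0]]}}

```text
clock: 8.4
position: [0.4868, -0.0506, 0.1528]
ee_rot: [0.957, 0.131, 0.255, -0.036]
ft_force: [-3.1, -0.3, -3.9]
grip_width: 0.578
grasp_force: 94.3
```

{"op": "step_arm", "data": {"moves": [[1, 0.8, 0.2, 0.5, 0, 0, 0], [1, 1.7, 0.5, 1, 0, 0, 0], [1, 1.7, 0.5, 1, 0, 0, 0], [1, 1.7, 0.5, 1, 0, 0, 0]]}}

```text
clock: 8.8
position: [0.4888, -0.0501, 0.154]
ee_rot: [0.957, 0.131, 0.256, -0.036]
ft_force: [-3.9, -1.7, -4.1]
grip_width: 0.578
grasp_force: 94.3
```

```bash
python3 - <<'E'
from h import *
studerr("red")
E
```

```text
stud rel tip: n -1.0 up -0.8 side 0.6 mm F along n -5.7 [-3.9 -1.7 -4.1] [ 0.86 -0.19 -0.64  2.27 -0.6   0.64 -0.67] 8.8
ang 0.39
```

{"op": "step_arm", "data": {"moves": [[1, 0.8, 0.2, 0.5, 0, 0, 0], [1, 1.7, 0.5, 1, 0, 0, 0], [1, 1.7, 0.5, 1, 0, 0, 0], [1, 1.7, 0.5, 1, 0, 0, 0]]}}

```text
clock: 9.2
position: [0.4906, -0.0495, 0.1551]
ee_rot: [0.957, 0.131, 0.256, -0.036]
ft_force: [-4.4, -2.0, -5.5]
grip_width: 0.576
grasp_force: 94.4
```

{"op": "step_arm", "data": {"moves": [[1, 0.8, 0.2, 0.5, 0, 0, 0], [1, 0.8, 0.2, 0.5, 0, 0, 0], [1, 0.8, 0.2, 0.5, 0, 0, 0]]}}

```text
clock: 9.5
position: [0.4914, -0.0494, 0.1556]
ee_rot: [0.957, 0.131, 0.256, -0.036]
ft_force: [-4.3, -2.1, -5.7]
grip_width: 0.577
grasp_force: 94.4
```

```bash
python3 - <<'E'
from h import *
studerr("red")
E
```

```text
stud rel tip: n 2.1 up -0.7 side 0.6 mm F along n -6.9 [-4.3 -2.1 -5.7] [ 0.86 -0.19 -0.64  2.26 -0.6   0.64 -0.68] 9.5
ang 0.39
```

{"op": "step_arm", "data": {"moves": [[1, 0.8, 0.2, 0.5, 0, 0, 0], [1, 0.8, 0.2, 0.5, 0, 0, 0], [1, 0.8, 0.2, 0.5, 0, 0, 0], [1, 0.8, 0.2, 0.5, 0, 0, 0]]}}

```text
clock: 9.9
position: [0.4919, -0.0492, 0.1559]
ee_rot: [0.957, 0.131, 0.255, -0.036]
ft_force: [-6.5, -1.5, -5.0]
grip_width: 0.573
grasp_force: 94.6
```

```bash
python3 - <<'E'
from h import *
studerr("red")
E
```

```text
stud rel tip: n 2.7 up -0.8 side 0.6 mm F along n -8.3 [-6.5 -1.5 -5. ] [ 0.86 -0.19 -0.64  2.26 -0.6   0.64 -0.69] 9.9
ang 0.4
```

{"op": "step_arm", "data": {"moves": [[1, 0.8, 0.2, 0.5, 0, 0, 0], [1, 0.8, 0.2, 0.5, 0, 0, 0], [1, 0.8, 0.2, 0.5, 0, 0, 0], [1, 0.8, 0.2, 0.5, 0, 0, 0], [1, 0.8, 0.2, 0.5, 0, 0, 0], [1, 0.8, 0.2, 0.5, 0, 0, 0]]}}

```text
clock: 10.5
position: [0.4921, -0.049, 0.1558]
ee_rot: [0.957, 0.131, 0.255, -0.036]
ft_force: [-6.5, -1.7, -8.5]
grip_width: 0.576
grasp_force: 94.2
```

```bash
python3 - <<'E'
from h import *
studerr("red")
s=manip.camera("scene"); save(s,"s3.png",(290,150,390,225),8)
E
```

```text
stud rel tip: n 2.8 up -1.0 side 0.7 mm F along n -10.1 [-6.5 -1.7 -8.5] [ 0.86 -0.19 -0.64  2.26 -0.59  0.64 -0.69] 10.5
ang 0.42
```

View pics/s3.png

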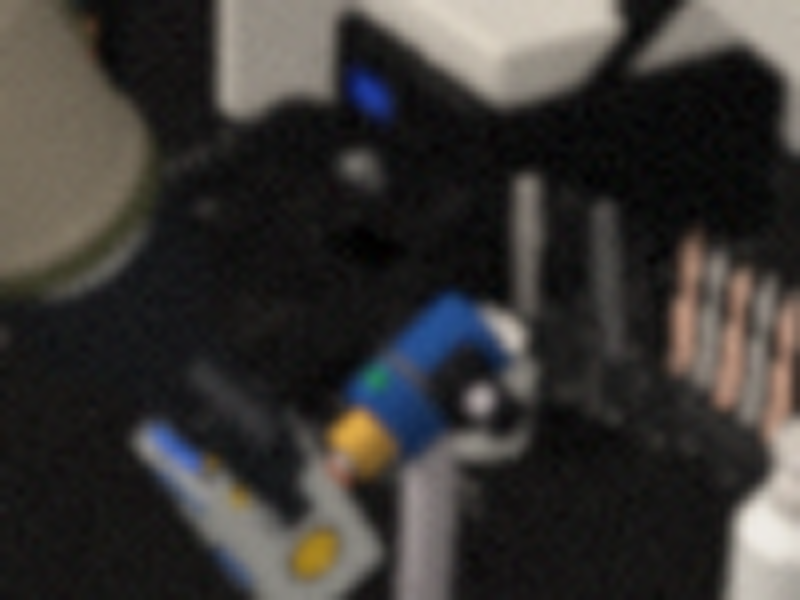

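Scene crop: the copper tip has almost vanished between the red-stud face and the sleeve at (340,470), so the pin is home. The yellow stud is at (316,550). I'll check the centring with the model before backing off.

```bash
python3 - <<'E'
from h import *
s=manip.camera("scene")
o=manip.get_obs(); Rt=R.from_quat(o["ee_rot"]).as_matrix(); Rm=Rt@MT.T; org=o["position"]+Rt@TO
g=s["image"].astype(int); m=(g[...,2]>g[...,0]+45)&(g[...,1]>g[...,0]+25)
z=np.zeros_like(m); z[213:225,322:338]=1; v,u=np.nonzero(m&z); print("obs",len(u),u.mean(),v.mean())
Y=org+Rm@ST["yellow"]
print("pred",proj(s,Y), "d/d(5mm n,up,hy)",proj(s,[Y+.005*n,Y+.005*up,Y+.005*hy])-proj(s,Y))
# foot corners/tester check: observed tester foot centre vs camera: knob-free check with top-derived foot
L=np.array([[-.05,.05],[-.05,-.05],[.05,-.05]]);a=.274
Rz=np.array([[np.cos(a),-np.sin(a)],[np.sin(a),np.cos(a)]])
print(proj(s,np.c_[L@Rz.T+[.5795,-.0253],[.012]*3]))
save(s,"s4.png",(310,190,380,250),8)
E
```

```text
obs 27 329.0 218.7037037037037
pred [[329.0880662  218.06680263]] d/d(5mm n,up,hy) [[ 1.07747049 -1.07322531]
 [-0.58676449 -0.8306501 ]
 [-0.92560722 -0.72590221]]
[[322.37584597 233.69242219]
 [339.71573266 248.31704309]
 [361.73884661 237.73218407]]
```

View pics/s4.png

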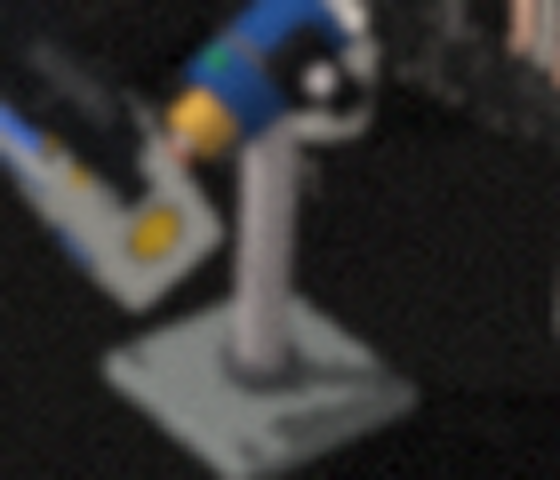

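The prediction and image agree within about 3 mm, so red is done. Backing off, then turning to yellow.

{"op": "step_arm", "data": {"moves": [[1, -8, -2, -5, 0, 0, 0], [1, -25, -7, -15, 0, 0, 0], [1, -29, -8, -17, 0, 0, 0], [1, -29, -8, -17, 0, 0, 0], [1, -29, -8, -17, 0, 0, 0]]}}

```text
clock: 11.1
position: [0.4652, -0.057, 0.1408]
ee_rot: [0.957, 0.131, 0.257, -0.035]
ft_force: [0.3, -0.3, -2.7]
grip_width: 0.577
grasp_force: 94.3
```

{"op": "step_arm", "data": {"moves": [[1, 0, 0, 0, -0.757, -0.21, 1.36], [1, 0, 0, 0, -0.757, -0.21, 1.36], [1, 0, 0, 0, -0.757, -0.21, 1.36], [1, 0, 0, 0, -0.757, -0.21, 1.36], [1, 0, 0, 0, -0.757, -0.21, 1.36], [1, 0, 0, 0, -0.757, -0.21, 1.36], [1, 0, 0, 0, -0.757, -0.21, 1.36], [1, 0, 0, 0, -0.757, -0.21, 1.36], [1, 0, 0, 0, -0.757, -0.21, 1.36], [1, 0, 0, 0, -0.757, -0.21, 1.36]]}}

```text
clock: 12.1
position: [0.4652, -0.0569, 0.1406]
ee_rot: [0.609, 0.75, 0.21, 0.151]
ft_force: [0.7, -0.1, -3.0]
grip_width: 0.574
grasp_force: 94.6
```

```bash
sed -i 's/^TO_=.*//' h.py; python3 - <<'E'
s=open('h.py').read()
s=s.replace("hy=np.cross(up,n)","hy=np.cross(up,n); TIP=TIP-.0035*n")
s=s.replace("def goal(st,so,tip=TIP):","def goal(st,so):\n    tip=TIP")
open('h.py','w').write(s)
E
python3 - <<'E'
from h import *
studerr("yellow");delta("yellow",.025);delta("yellow",.003)
E
```

```text
stud rel tip: n -25.5 up -0.1 side -1.3 mm F along n -0.9 [ 0.7 -0.1 -3. ] [ 0.61 -0.22 -0.38  2.34 -0.57  0.61  0.83] 12.1
ang 3.73
yellow 0.025 tcp [ 0.4656 -0.0571  0.1409] move mm [ 0.4 -0.2  0.3] rot [-0.029 -0.008  0.057]
yellow 0.003 tcp [ 0.484  -0.052   0.1519] move mm [18.8  4.9 11.3] rot [-0.029 -0.008  0.057]
```

{"op": "step_arm", "data": {"moves": [[1, 9, 2, 5.5, -0.029, -0.008, 0.057], [1, 18.8, 4.9, 11.3, -0.029, -0.008, 0.057], [1, 18.8, 4.9, 11.3, -0.029, -0.008, 0.057], [1, 18.8, 4.9, 11.3, -0.029, -0.008, 0.057], [1, 18.8, 4.9, 11.3, -0.029, -0.008, 0.057]]}}

```text
clock: 12.6
position: [0.4825, -0.0521, 0.1507]
ee_rot: [0.587, 0.767, 0.206, 0.155]
ft_force: [-0.1, -0.2, -2.3]
grip_width: 0.576
grasp_force: 94.6
```

```bash
python3 - <<'E'
from h import *
studerr("yellow");delta("yellow",-.006)
E
```

```text
stud rel tip: n -4.9 up -0.4 side 0.1 mm F along n -1.3 [-0.1 -0.2 -2.3] [ 0.6  -0.19 -0.4   2.29 -0.53  0.62  0.83] 12.6
ang 0.59
yellow -0.006 tcp [ 0.4915 -0.0499  0.1564] move mm [9.  2.3 5.7] rot [-0.004 -0.003  0.006]
```

{"op": "step_arm", "data": {"moves": [[1, 1.7, 0.5, 1, 0, 0, 0], [1, 3.4, 1, 2, 0, 0, 0], [1, 5, 1.4, 3, 0, 0, 0], [1, 5, 1.4, 3, 0, 0, 0], [1, 5, 1.4, 3, 0, 0, 0]]}}

```text
clock: 13.1
position: [0.4874, -0.0508, 0.1535]
ee_rot: [0.587, 0.768, 0.206, 0.155]
ft_force: [-3.5, -1.3, -3.8]
grip_width: 0.578
grasp_force: 94.4
```

{"op": "step_arm", "data": {"moves": [[1, 0.8, 0.2, 0.5, 0, 0, 0], [1, 1.7, 0.5, 1, 0, 0, 0], [1, 1.7, 0.5, 1, 0, 0, 0], [1, 1.7, 0.5, 1, 0, 0, 0]]}}

```text
clock: 13.5
position: [0.4894, -0.0502, 0.1548]
ee_rot: [0.587, 0.768, 0.206, 0.155]
ft_force: [-3.8, -1.1, -4.3]
grip_width: 0.575
grasp_force: 94.3
```

```bash
python3 - <<'E'
from h import *
studerr("yellow")
E
```

```text
stud rel tip: n 3.3 up -0.4 side 0.1 mm F along n -5.5 [-3.8 -1.1 -4.3] [ 0.6  -0.18 -0.41  2.27 -0.52  0.62  0.81] 13.5
ang 0.57
```

Same force profile as red. Another 2 mm, then 1 mm steps.

{"op": "step_arm", "data": {"moves": [[1, 0.8, 0.2, 0.5, 0, 0, 0], [1, 1.7, 0.5, 1, 0, 0, 0], [1, 2.5, 0.7, 1.5, 0, 0, 0], [1, 2.5, 0.7, 1.5, 0, 0, 0], [1, 2.5, 0.7, 1.5, 0, 0, 0]]}}

```text
clock: 14.0
position: [0.4919, -0.0495, 0.1564]
ee_rot: [0.587, 0.767, 0.206, 0.155]
ft_force: [-4.0, -2.5, -5.8]
grip_width: 0.575
grasp_force: 94.2
```

{"op": "step_arm", "data": {"moves": [[1, 0.8, 0.2, 0.5, 0, 0, 0], [1, 0.8, 0.2, 0.5, 0, 0, 0], [1, 0.8, 0.2, 0.5, 0, 0, 0], [1, 0.8, 0.2, 0.5, 0, 0, 0]]}}

```text
clock: 14.4
position: [0.4923, -0.0493, 0.1566]
ee_rot: [0.587, 0.768, 0.206, 0.155]
ft_force: [-7.2, -2.6, -5.4]
grip_width: 0.579
grasp_force: 94.2
```

```bash
python3 - <<'E'
from h import *
studerr("yellow")
E
```

```text
stud rel tip: n 6.8 up -0.4 side 0.1 mm F along n -9.3 [-7.2 -2.6 -5.4] [ 0.6  -0.18 -0.41  2.27 -0.51  0.62  0.8 ] 14.4
ang 0.59
```

At the hard stop. Hold 0.6 s, back off, then turn to blue.

{"op": "step_arm", "data": {"moves": [[1, 0.4, 0.1, 0.2, 0, 0, 0], [1, 0.4, 0.1, 0.2, 0, 0, 0], [1, 0.4, 0.1, 0.2, 0, 0, 0], [1, 0.4, 0.1, 0.2, 0, 0, 0], [1, 0.4, 0.1, 0.2, 0, 0, 0], [1, 0.4, 0.1, 0.2, 0, 0, 0]]}}

```text
clock: 15.0
position: [0.4924, -0.0493, 0.1565]
ee_rot: [0.587, 0.768, 0.206, 0.154]
ft_force: [-9.7, -2.5, -5.9]
grip_width: 0.579
grasp_force: 94.2
```

{"op": "step_arm", "data": {"moves": [[1, -8, -2, -5, 0, 0, 0], [1, -25, -7, -15, 0, 0, 0], [1, -29, -8, -17, 0, 0, 0], [1, -29, -8, -17, 0, 0, 0], [1, -29, -8, -17, 0, 0, 0]]}}

```text
clock: 15.5
position: [0.4654, -0.0571, 0.1413]
ee_rot: [0.587, 0.767, 0.207, 0.156]
ft_force: [0.6, 0.8, -2.6]
grip_width: 0.578
grasp_force: 94.4
```

{"op": "step_arm", "data": {"moves": [[1, 0, 0, 0, -0.757, -0.21, 1.36], [1, 0, 0, 0, -0.757, -0.21, 1.36], [1, 0, 0, 0, -0.757, -0.21, 1.36], [1, 0, 0, 0, -0.757, -0.21, 1.36], [1, 0, 0, 0, -0.757, -0.21, 1.36], [1, 0, 0, 0, -0.757, -0.21, 1.36], [1, 0, 0, 0, -0.757, -0.21, 1.36], [1, 0, 0, 0, -0.757, -0.21, 1.36], [1, 0, 0, 0, -0.757, -0.21, 1.36], [1, 0, 0, 0, -0.757, -0.21, 1.36]]}}

```text
clock: 16.5
position: [0.4654, -0.057, 0.1411]
ee_rot: [-0.096, 0.961, 0.043, 0.255]
ft_force: [-0.8, 0.2, -2.6]
grip_width: 0.578
grasp_force: 94.6
```

```bash
python3 - <<'E'
from h import *
studerr("blue");delta("blue",.003)
E
```

```text
stud rel tip: n -25.1 up 0.3 side -1.7 mm F along n -1.9 [-0.8  0.2 -2.6] [ 0.36 -0.22 -0.15  2.35 -0.48  0.59  2.31] 16.5
ang 4.09
blue 0.003 tcp [ 0.484  -0.052   0.1519] move mm [18.6  5.  10.8] rot [-0.032 -0.009  0.063]
```

{"op": "step_arm", "data": {"moves": [[1, 9, 2, 5.5, -0.032, -0.009, 0.063], [1, 18.6, 5, 10.8, -0.032, -0.009, 0.063], [1, 18.6, 5, 10.8, -0.032, -0.009, 0.063], [1, 18.6, 5, 10.8, -0.032, -0.009, 0.063], [1, 18.6, 5, 10.8, -0.032, -0.009, 0.063]]}}

```text
clock: 17.0
position: [0.4826, -0.0522, 0.1507]
ee_rot: [-0.127, 0.958, 0.036, 0.256]
ft_force: [-0.4, -0.1, -2.5]
grip_width: 0.583
grasp_force: 94.5
```

{"op": "step_arm", "data": {"moves": [[1, 1.7, 0.5, 1, 0, 0, 0], [1, 3.4, 1, 2, 0, 0, 0], [1, 5, 1.4, 3, 0, 0, 0], [1, 5, 1.4, 3, 0, 0, 0], [1, 5, 1.4, 3, 0, 0, 0]]}}

```text
clock: 17.5
position: [0.4874, -0.0509, 0.1535]
ee_rot: [-0.128, 0.958, 0.036, 0.255]
ft_force: [-2.5, -1.5, -3.0]
grip_width: 0.579
grasp_force: 94.3
```

```bash
python3 - <<'E'
from h import *
studerr("blue")
E
```

```text
stud rel tip: n 0.8 up -0.4 side 0.0 mm F along n -3.9 [-2.5 -1.5 -3. ] [ 0.34 -0.19 -0.17  2.29 -0.44  0.6   2.32] 17.5
ang 0.57
```

{"op": "step_arm", "data": {"moves": [[1, 0.8, 0.2, 0.5, 0, 0, 0], [1, 1.7, 0.5, 1, 0, 0, 0], [1, 2.5, 0.7, 1.5, 0, 0, 0], [1, 3.3, 0.9, 2, 0, 0, 0], [1, 3.3, 0.9, 2, 0, 0, 0], [1, 3.3, 0.9, 2, 0, 0, 0]]}}

```text
clock: 18.1
position: [0.491, -0.0499, 0.1558]
ee_rot: [-0.128, 0.958, 0.036, 0.256]
ft_force: [-4.2, -1.3, -4.7]
grip_width: 0.575
grasp_force: 94.2
```

{"op": "step_arm", "data": {"moves": [[1, 0.8, 0.2, 0.5, 0, 0, 0], [1, 0.8, 0.2, 0.5, 0, 0, 0], [1, 0.8, 0.2, 0.5, 0, 0, 0], [1, 0.8, 0.2, 0.5, 0, 0, 0]]}}

```text
clock: 18.5
position: [0.4918, -0.0496, 0.1564]
ee_rot: [-0.128, 0.958, 0.036, 0.256]
ft_force: [-4.1, -1.4, -5.8]
grip_width: 0.578
grasp_force: 94.0
```

{"op": "step_arm", "data": {"moves": [[1, 0.8, 0.2, 0.5, 0, 0, 0], [1, 0.8, 0.2, 0.5, 0, 0, 0], [1, 0.8, 0.2, 0.5, 0, 0, 0], [1, 0.8, 0.2, 0.5, 0, 0, 0]]}}

```text
clock: 18.9
position: [0.4924, -0.0495, 0.1567]
ee_rot: [-0.128, 0.958, 0.036, 0.255]
ft_force: [-5.9, -2.2, -5.7]
grip_width: 0.576
grasp_force: 94.1
```

```bash
python3 - <<'E'
from h import *
studerr("blue")
E
```

```text
stud rel tip: n 7.0 up -0.3 side -0.0 mm F along n -8.3 [-5.9 -2.2 -5.7] [ 0.34 -0.18 -0.18  2.28 -0.44  0.61  2.3 ] 18.9
ang 0.55
```

{"op": "step_arm", "data": {"moves": [[1, 0.6, 0.2, 0.3, 0, 0, 0], [1, 0.6, 0.2, 0.3, 0, 0, 0], [1, 0.6, 0.2, 0.3, 0, 0, 0], [1, 0.6, 0.2, 0.3, 0, 0, 0], [1, 0.6, 0.2, 0.3, 0, 0, 0], [1, 0.6, 0.2, 0.3, 0, 0, 0], [1, 0.6, 0.2, 0.3, 0, 0, 0]]}}

```text
clock: 19.6
position: [0.4925, -0.0494, 0.1567]
ee_rot: [-0.128, 0.958, 0.036, 0.255]
ft_force: [-9.3, -2.3, -3.6]
grip_width: 0.577
grasp_force: 94.1
```

{"op": "step_arm", "data": {"moves": [[1, -8, -2, -5, 0, 0, 0], [1, -25, -7, -15, 0, 0, 0], [1, -32, -9, -18, 0, 0, 0], [1, -32, -9, -18, 0, 0, 0], [1, -36, -30, 20, 0, 0, 0], [1, -36, -60, 60, 0, 0, 0], [1, -36, -90, 100, 0, 0, 0], [1, -36, -90, 100, 0, 0, 0], [1, -36, -90, 100, 0, 0, 0]]}}

```text
clock: 20.5
position: [0.4585, -0.1399, 0.2589]
ee_rot: [-0.127, 0.957, 0.035, 0.257]
ft_force: [0.0, 0.5, -3.7]
grip_width: 0.577
grasp_force: 94.7
```

```bash
cat >> h.py <<'E'
def tray(z):
    o=manip.get_obs(); a=-.24; Rm=R.from_euler("z",a).as_matrix(); Rt=Rm@MT; p=np.array([.4605,-.1895,z+.0587])
    print("move",((p-o["position"])*1e3).round(1),"rot",R.from_matrix(Rt@R.from_quat(o["ee_rot"]).as_matrix().T).as_rotvec().round(3),o["joint_pos"].round(2))
E
python3 - <<'E'
from h import *
tray(.1)
E
```

```text
move [   2.   -49.6 -100.2] rot [ 0.439  0.452 -2.02 ] [ 0.43 -0.29 -0.    2.13 -0.42  0.92  2.46]
```

{"op": "step_arm", "data": {"moves": [[1, 2, -50, 0, 0.439, 0.452, -2.02], [1, 2, -50, 0, 0.439, 0.452, -2.02], [1, 2, -50, 0, 0.439, 0.452, -2.02], [1, 2, -50, 0, 0.439, 0.452, -2.02], [1, 2, -50, 0, 0.439, 0.452, -2.02], [1, 2, -50, 0, 0.439, 0.452, -2.02], [1, 2, -50, 0, 0.439, 0.452, -2.02], [1, 2, -50, 0, 0.439, 0.452, -2.02], [1, 2, -50, 0, 0.439, 0.452, -2.02], [1, 2, -50, 0, 0.439, 0.452, -2.02]]}}

```text
clock: 21.5
position: [0.4596, -0.1875, 0.2561]
ee_rot: [0.573, 0.815, 0.014, 0.088]
ft_force: [1.6, -0.3, -2.6]
grip_width: 0.578
grasp_force: 94.5
```

```bash
python3 -c "
from h import *
tray(.1)"
```

```text
move [  0.9  -2.  -97.4] rot [ 0.123  0.132 -0.584] [ 0.64 -0.08 -0.35  1.88  0.    1.16  0.64]
```

{"op": "step_arm", "data": {"moves": [[1, 1, -2, 0, 0.123, 0.132, -0.584], [1, 1, -2, 0, 0.123, 0.132, -0.584], [1, 1, -2, 0, 0.123, 0.132, -0.584], [1, 1, -2, 0, 0.123, 0.132, -0.584], [1, 1, -2, -50, 0.123, 0.132, -0.584], [1, 1, -2, -97, 0.123, 0.132, -0.584], [1, 1, -2, -97, 0.123, 0.132, -0.584], [1, 1, -2, -97, 0.123, 0.132, -0.584]]}}

```text
clock: 22.3
position: [0.4605, -0.1902, 0.1605]
ee_rot: [0.785, 0.62, -0.0, 0.001]
ft_force: [1.6, -0.5, -1.4]
grip_width: 0.575
grasp_force: 94.4
```

```bash
python3 - <<'E'
from h import *
tray(.008); o,c=wcam(); save(c,"w2.png"); t=manip.camera("top"); save(t,"t2.png",(350,160,450,235),8)
E
```

```text
move [  0.    0.7 -93.8] rot [ 0.001  0.    -0.005] [ 0.64  0.13 -0.36  1.87  0.05  1.15  0.02]
```

View pics/w2.png

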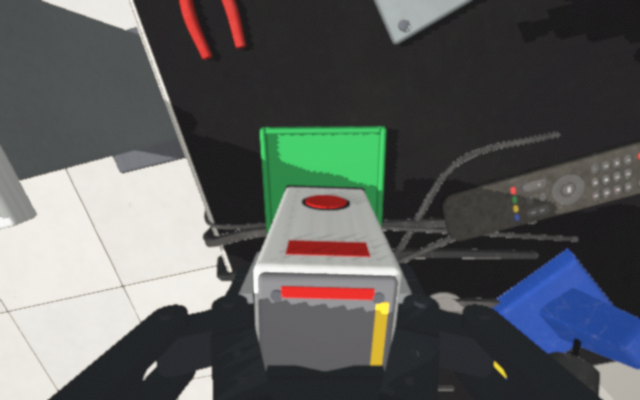

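Wrist view: the module is upright and aligned over the green tray (262–385, 128–220), with nothing else disturbed. Lowering.

{"op": "step_arm", "data": {"moves": [[1, 0, 0, -45, 0, 0, 0], [1, 0, 0, -85, 0, 0, 0], [1, 0, 0, -92, 0, 0, 0], [1, 0, 0, -92, 0, 0, 0], [1, 0, 0, -92, 0, 0, 0]]}}

```text
clock: 22.9
position: [0.4622, -0.1919, 0.0711]
ee_rot: [0.785, 0.619, 0.001, 0.003]
ft_force: [0.1, 0.0, -3.1]
grip_width: 0.574
grasp_force: 94.6
```

{"op": "step_arm", "data": {"moves": [[1, 0, 0, -2, 0, 0, 0], [1, 0, 0, -4, 0, 0, 0], [1, 0, 0, -4, 0, 0, 0], [1, 0, 0, -4, 0, 0, 0]]}}

```text
clock: 23.3
position: [0.4605, -0.1914, 0.0646]
ee_rot: [0.785, 0.619, -0.0, 0.002]
ft_force: [0.1, 0.5, -2.3]
grip_width: 0.577
grasp_force: 94.6
```

{"op": "step_arm", "data": {"moves": [[1, 0, 0, -1, 0, 0, 0], [1, 0, 0, -2, 0, 0, 0], [1, 0, 0, -2, 0, 0, 0], [1, 0, 0, -2, 0, 0, 0]]}}

```text
clock: 23.7
position: [0.4606, -0.1916, 0.064]
ee_rot: [0.786, 0.619, -0.0, 0.002]
ft_force: [-7.9, 2.2, 18.1]
grip_width: 0.579
grasp_force: 96.8
```

{"op": "step_arm", "data": {"moves": [[1, 0, 0, 1.5, 0, 0, 0], [1, 0, 0, 1.5, 0, 0, 0], [0.5, 0, 0, 1.5, 0, 0, 0], [0, 0, 0, 1.5, 0, 0, 0], [0, 0, 0, 1.5, 0, 0, 0], [0, 0, 0, 1.5, 0, 0, 0], [0, 0, 0, 1.5, 0, 0, 0], [0, 0, 0, 1.5, 0, 0, 0]]}}

```text
clock: 24.5
position: [0.4604, -0.1913, 0.0638]
ee_rot: [0.785, 0.619, -0.0, 0.001]
ft_force: [-0.3, -0.4, -1.1]
grip_width: 1.002
grasp_force: 0.0
```

{"op": "step_arm", "data": {"moves": [[0, 0, 0, 40, 0, 0, 0], [0, 0, 0, 80, 0, 0, 0], [0, 0, 0, 130, 0, 0, 0], [0, 0, 0, 180, 0, 0, 0], [0, -30, 0, 180, 0, 0, 0], [0, -60, 0, 180, 0, 0, 0], [0, -60, 0, 180, 0, 0, 0], [0, -60, 0, 180, 0, 0, 0]]}}

```text
clock: 25.3
position: [0.4003, -0.1914, 0.2441]
ee_rot: [0.786, 0.619, -0.0, 0.002]
ft_force: [0.5, 0.7, -0.2]
grip_width: 1.002
grasp_force: 0.0
```

```bash
python3 - <<'E'
from h import *
o,c=wcam(); print(o["clock"],o["position"],o["grip_width"]); save(c,"w3.png",s=1.25)
E
```

```text
25.3 [ 0.40029376 -0.19142084  0.2441399 ] 1.0022824525669616
```

View pics/w3.png

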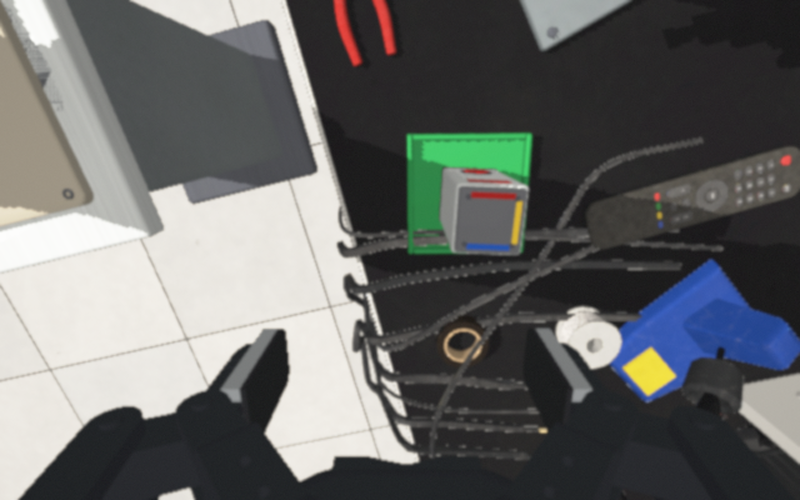

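The module stands upright inside the tray with its lid at (488,222), the gripper is clear, and the cutters and remote are where they were.

```bash
python3 -c "
from workcell import manip
print(manip.hand_in())"
```

```text
the job is handed in; nothing more can be done
None
```

I pressed the red, yellow and blue studs in turn against the pin until it was fully home. The module now stands upright and released in the green tray, and I handed the job in at about 25 s; no verdict came back.

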